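Put the engraver back in its slanted holder

TASK

Take the cordless engraver off its two-post rest and put it away in the slanted wooden holder: pass its steel nose through the steel collar, then push it in against the stiff plunger until the shoulder of the grey body sits flush on the collar. Leave it there, and do not disturb the jar, the beaker or the gourds.

Things in the scene. Friction and masses are not known exactly. Their poses are not given: they have to be found in the camera images.
- handpiece: cordless engraver, loose, about 0.16 kg: grey plastic cylinder 30 mm in diameter and 110 mm long, with a steel nose 16 mm in diameter and 70 mm long at one end, whose last 9 mm taper to 10 mm. Origin on its axis at the middle of the grey body; x axis points along it towards the nose. Lies level at the start, axis 45 mm above the table, with free space under the middle of the grey body.
- tip (a point): end of the engraver's steel nose, on its axis, 125 mm from the body's origin along +x
- shoulder (a point): front end of the engraver's grey body, where the nose begins, on its axis, 55 mm from the origin along +x
- rest: fixed wooden rest on the table for the engraver, 160 x 50 mm foot: two notched posts 12 mm thick, 43 mm behind and 85 mm ahead of its origin along its x axis, rising to 40 and 45 mm. Origin on the table under the engraver's origin; x axis as the engraver's at the start.
- holder: fixed wooden holder, foot 130 x 85 x 12 mm, carrying the slanted collar between two cheeks 62 mm apart over their outsides. Origin at the centre of its underside, z up; its +x side is the one the collar's mouth faces. The collar's mouth centre is at x +40 mm, z 105 mm.
- collar: steel collar (thick tube) fixed to the holder: outside diameter 42 mm, hole 19 mm, 40 mm long, open at both ends. Origin at the centre of its mouth (upper end); z axis runs out of the hole, leaning 60 degrees from vertical towards the holder's +x; x axis in the same upright plane, pointing down and to +x. Wooden cheeks beside it reach y +-31 mm and end 4 mm below the mouth.
- plunger (a joint): stiff sliding plunger on the collar's axis behind the hole: metres pushed in, 0 to 0.020. Its flat face lies 55 mm plus this value behind the mouth. It moves only when pushed with about 5 N, and stays where it is left; the shoulder meets the collar when it reads 0.015.
- jar: round jar, 64 mm in diameter, 85 mm tall, loose; origin under its centre
- glass: clear plastic beaker, 54 mm in diameter, 75 mm tall, loose; origin under its centre
- gourd: dried gourd standing upright, 116 mm in diameter, 200 mm tall, loose; origin under its centre
- small_gourd: dried gourd standing upright, 75 mm in diameter, 130 mm tall, loose; origin under its centre

How it is judged:
By the outcome, as a careful person would: the job done as asked, in the order asked, and still so for the second after the job is handed in, with the robot touching nothing.
It also fails if it takes over 48 s, if anything falls off the work surface, if the arm or the gripper's body presses on something with over 40 N, if the wrist force passes 120 N, or if a joint passes its speed limit or range.

ROBOT

A 6-joint arm with a two-finger parallel gripper is mounted at the origin on the work surface. World frame = base frame: x ahead of the robot, y to its left, z up, the work surface at z = 0. Lengths are in mm, angles in rad, forces in N, time in s.
With the tool pointing down it reaches from about 350 to 775 mm from the base axis. Payload 7.3 kg.
Tool frame: the origin (TCP) lies on the centre line of the jaws, within the pads' length; the fingertips stand 14 mm ahead of it and the grasp point (between the pads) lies 5 mm behind it; z points along the fingers, y is the line along which they close (so a half turn about z gives the same grasp; the last joint's range is limited). The gripper opens to 92 mm and grips with 3 to 60 N. Pads are 19 mm wide; open, the fingers measure 130 mm over their backs; the gripper's body (75 mm by 190 mm) begins 47 mm behind the grasp point.
Start: joints at [-1.366, 0.342, 1.524, -0, 1.275, -0.146], TCP at [180.439, -493.037, 240.741] pointing down, gripper open.
Joint ranges: [-2.53, 2.53], [-0.77, 2.02], [0.04, 2.7], [-1, 4.14], [0.28, 2.66], [-3.11, 3.11]. Speed limits (rad/s): [2.57, 2.57, 3.14, 3.14, 3.14, 3.14].

INTERFACE

Orientations are given as [roll, pitch, yaw] about the fixed x, y, z axes, in that order (R = Rz(yaw) Ry(pitch) Rx(roll)).
In Python, from plant import get_obs, capture, bot, spot_in, trace, pinpoint gives the robot as it stands.
- The arm moves only by the tool play_rows, never from a script. Its argument "rows" is a list of rows, each a list of 2 entries, a list of its own where there are three numbers: the shift along the world's x, y, z in units of 3 cm (1.0 is 3 cm), then the turn, a rotation vector about the world's x, y, z in units of 8 degrees (1.0 is 8 degrees). A call has 1 to 12 rows; each row shifts and turns the commanded pose from where the row before left it; what a row does not reach is not made up. A row lasts 1/8 s, in which the tool goes at most 62.5 mm and 10.7 degrees, less where a joint would pass 70% of its speed; a pose out of reach is approached as far as the arm can. A call with a number of a shift or a turn outside -1 to 1 is refused whole. A call with a gripper value outside its range is refused whole. "hand" is the opening, from -1 (shut) to 1 (fully open), set as the call begins (left out, the last holds). The fingers move at their own pace and stop on an object; the grip force is fixed at half the most. Time passes only in rows, so rows that do not move let the fingers close. It gives the time, the measured TCP pose, the force, the opening and the grip force at its end, in the units of the state.
- get_obs(): the state, without advancing time (a new reading comes with each control period).
- capture(name): name is "scene" or "top"; returns a dict with "frame" (480x640x3 uint8, red, green, blue), "fov_y" (degrees; the focal length in pixels is half the picture's height over the tangent of half this angle, whatever the lens; pixels are square), "cx", "cy" (the principal point, pixels), "rvec" (rotation vector, rad) and "tvec" (3), from world to camera coordinates, as OpenCV has them. Camera axes: x right, y down, z forward; pixel columns grow to the right and rows downward; lengths in mm; the calibration is good to about 2 mm. A picture is of the moment at which its call begins. There is no depth.
- bot.close_job(): hands the job in; it is judged then, once.
Trained networks look in the newest picture that a camera, given by its name, has taken for a name from the list of things; names that differ only in an ending like _2 or _b are one class to them, and where a whole thing is asked for, a point or a joint stands for the part that bears it (a point fixed in the world has none). Each returns a list of dicts, best first, with "p" (0 to 1); they miss things now and then, are a little off and sometimes report something else, mostly with a low value. They report only what shows in the picture. A call takes as long as a camera call.
- spot_in(query, camera): "at" ([row, column] in pixels, amid what is visible of it).
- trace(query, camera): "mask" (480x640 bool, what is visible of it) and "at" ([row, column] in pixels, amid what is visible of it).
- pinpoint(query, camera): "at" ([row, column] in pixels: a listed point, or the origin of a listed thing).
The state is a dict: "time": time; "joint_positions": joint angles; "dq": joint speeds; "tau": joint torques, N m; "tool_pos": TCP position; "tcp_rot": TCP orientation; "contact_force": force on the tool from outside, world axes, zero at the start; "moment": the same for the moment, N m; "grip_width": finger opening in mm; "finger_force": force on a finger pad.
Only numpy, scipy, OpenCV 4.12 (cv2) and the standard library are available. Lean on these libraries where they do the work, as an engineer would, in place of code of your own. Each camera call takes 0.05 s, during which the arm holds its last target. There are 200 camera calls.

## Working session

There is one attempt and no reset: what is moved stays moved. The work goes in short steps, Python scripts to look and compute and a tool call to move; the robot and the scene stay as the last step left them, time stands still between calls to the robot, and variables do not carry over. Pictures are saved under pics/ and viewed, at most 10 in all, crops included, and the job is handed in when it is done.

Besides the shell and the picture viewer there is one more tool, called after "Call:" by a JSON object that holds its "name" and its "arguments", one argument or row to a line. play_rows: Moves the arm, as the interface text tells. Shifts and turns lie within -1 to 1; 1 stands for 3 cm of shift or 8 degrees of turn. Its arguments: {"type":"object","properties":{"rows":{"type":"array"},"hand":{"type":"number"}},"required":["rows"]}

```bash
mkdir -p pics
cat > h.py <<'E'
import numpy as np, cv2
from plant import get_obs, capture, bot, spot_in, trace, pinpoint
def cam(c):
    f=240/np.tan(np.radians(c["fov_y"])/2); R=cv2.Rodrigues(np.array(c["rvec"],float))[0]
    return f,R,np.array(c["tvec"],float).ravel(),c["cx"],c["cy"]
def ray(c,at):
    f,R,t,cx,cy=cam(c); d=R.T@np.array([(at[1]-cx)/f,(at[0]-cy)/f,1]); return -R.T@t,d/np.linalg.norm(d)
def atz(c,at,z):
    o,d=ray(c,at); return o+d*(z-o[2])/d[2]
def tri(rs):
    A=sum(np.eye(3)-np.outer(d,d) for o,d in rs); b=sum((np.eye(3)-np.outer(d,d))@o for o,d in rs); p=np.linalg.solve(A,b)
    return p,[np.linalg.norm((np.eye(3)-np.outer(d,d))@(p-o)) for o,d in rs]
def proj(c,p):
    f,R,t,cx,cy=cam(c); q=R@np.asarray(p,float)+t; return np.array([cy+f*q[1]/q[2],cx+f*q[0]/q[2]])
E
python3 - <<'E'
from h import *
np.set_printoptions(precision=1,suppress=True)
C={n:capture(n) for n in("scene","top")}
for n in C:
    cv2.imwrite(f"pics/{n}0.png",C[n]["frame"][:,:,::-1]); print(n,ray(C[n],[240,320]),C[n]["fov_y"])
for q in("handpiece","tip","shoulder","rest","holder","collar","jar","glass","gourd","small_gourd"):
    r={}
    for n in C:
        L=pinpoint(q,n)
        for k in L[:2]: print(q,n,np.array(k["at"]),round(k["p"],2))
        if L:r[n]=L[0]["at"]
    if len(r)==2: print("   tri",*tri([ray(C[n],r[n]) for n in r]))
    elif r: print("  one", [atz(C[n],r[n],z) for n in r for z in (0,45,105)])
E
```

```text
scene (array([1313.5,  -87.2,  856.6]), array([-0.7, -0. , -0.7])) 51.16378354907131
top (array([ 353.5,  -87.6, 1008.4]), array([ 0.2,  0. , -1. ])) 49.81041751999516
handpiece scene [257.8 468.5] 0.7
handpiece top [259.2 153.8] 0.64
   tri [537.3 235.2  47. ] [np.float64(3.4628680908725125), np.float64(3.462868090872379)]
tip scene [219.7 472.5] 0.88
tip top [324.8 130.7] 0.65
   tri [414.8 269.9  50.6] [np.float64(1.8239691054188787), np.float64(1.8239691054189402)]
shoulder scene [241.4 471.2] 0.79
shoulder top [288. 144.] 0.98
   tri [483.2 252.4  44.6] [np.float64(1.8817553643751346), np.float64(1.8817553643751084)]
rest scene [273.5 468.1] 0.56
rest top [268.  161.2] 0.9
   tri [531.1 243.1 -13.1] [np.float64(0.12726073266649854), np.float64(0.12726073266656487)]
holder scene [271.4 303. ] 0.84
holder scene [256.5 470.3] 0.64
holder top [274.4 354.6] 0.72
   tri [ 515.1 -142.3   -9.5] [np.float64(1.3256057097921599), np.float64(1.3256057097921432)]
collar top [241.4 361.4] 0.79
  one [array([ 580.2, -158. ,    0. ]), array([ 570. , -154.8,   45. ]), array([ 556.6, -150.6,  105. ])]
jar scene [280.8 356.1] 0.65
jar scene [242.3 355.1] 0.49
  one [array([556.9, -19.2,   0. ]), array([596.6, -22.8,  45. ]), array([649.6, -27.6, 105. ])]
glass scene [240.8 354.9] 0.98
glass scene [251.1 294.9] 0.45
glass top [325.8 288.2] 0.7
   tri [414.9 -12.8 -10.6] [np.float64(0.38406817063829773), np.float64(0.3840681706383186)]
gourd scene [259.5 176.6] 0.7
gourd top [298.9 509.4] 0.82
   tri [ 464.5 -448.1  -11. ] [np.float64(0.19385142178821746), np.float64(0.193851421788313)]
small_gourd scene [346.  347.7] 0.58
small_gourd top [170.8 304. ] 0.93
small_gourd top [274.6 356.4] 0.37
   tri [730.6 -44.8  -1.1] [np.float64(2.1159870496900215), np.float64(2.1159870496900077)]
```

View pics/scene0.png

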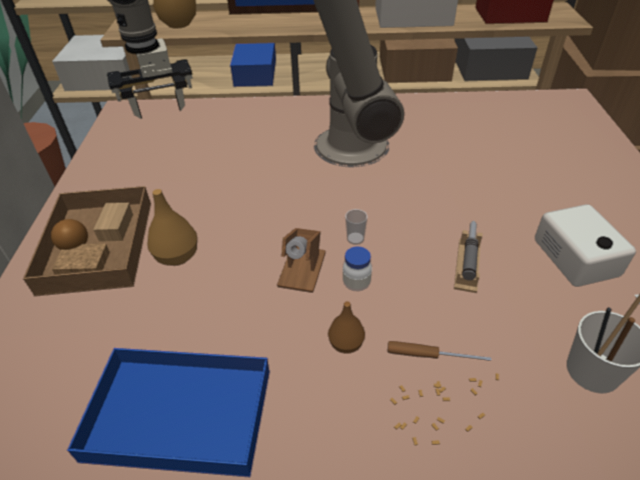

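View pics/top0.png

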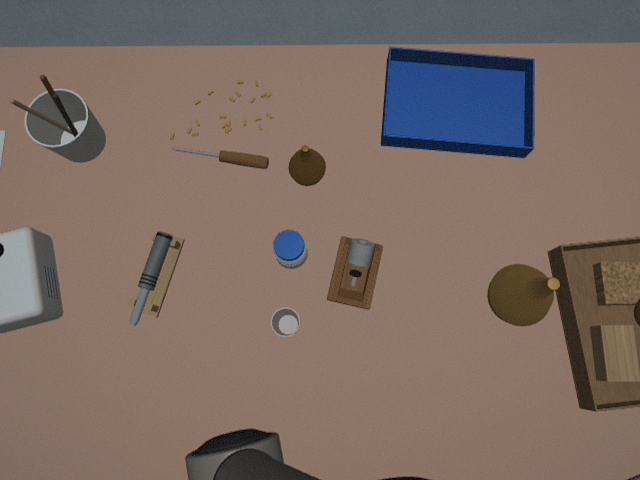

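The views show the engraver on its rest with its nose towards the robot (scene ~[258,468], top ~[275,150]). The holder sits at top ~[270,355], mouth facing away from the robot. The jar, beaker and small gourd stand between the two. Next I'll refine the poses with masks and crops.

```bash
cat >> h.py <<'E'
def hull_mask(c,sets):
    m=np.zeros((480*4,640*4),np.uint8)
    for P in sets:
        q=np.array([proj(c,p)[::-1] for p in P]); 
        cv2.fillConvexPoly(m,cv2.convexHull((q*4+1.5).round().astype(np.int32)),1)
    return cv2.resize(m.astype(np.float32),(640,480),interpolation=cv2.INTER_AREA)
def cyl(o,a,segs):
    a=a/np.linalg.norm(a); u=np.cross(a,[.3,.5,.8]);u/=np.linalg.norm(u);v=np.cross(a,u);th=np.linspace(0,2*np.pi,24,endpoint=False)
    ring=lambda s,r:[o+a*s+r*(np.cos(t)*u+np.sin(t)*v) for t in th]
    return [ring(s0,r0)+ring(s1,r1) for s0,r0,s1,r1 in segs]
HP=[(-55,15,55,15),(55,8,116,8),(116,8,125,5)]
def hdir(yaw,pitch): # nose direction; pitch = downwards
    return np.array([np.cos(yaw)*np.cos(pitch),np.sin(yaw)*np.cos(pitch),-np.sin(pitch)])
E
python3 - <<'E'
from h import *
from scipy.optimize import minimize
np.set_printoptions(precision=1,suppress=True)
C={n:capture(n) for n in("scene","top")}
M={n:trace("handpiece",n) for n in C}
for n in M: print(n,[(round(k["p"],2),k["mask"].sum(),np.array(k["at"])) for k in M[n][:2]])
M={n:M[n][0]["mask"].astype(np.float32) for n in M}
def cost(v,names=("scene","top")):
    s=0
    for n in names:
        m=hull_mask(C[n],cyl(np.array([v[0],v[1],45.]),hdir(v[2]/50,0),HP)); s+=np.abs(m-M[n]).sum()/M[n].sum()
    return s
x0=[537,235,50*np.arctan2(.275,-.96)]
for nm in (("top",),("scene",),("scene","top")):
    r=minimize(cost,x0,args=(nm,),method="Nelder-Mead",options=dict(initial_simplex=np.array(x0)+np.vstack([np.zeros(3),np.diag([8,8,5])])))
    print(nm,r.x[:2],np.degrees(r.x[2]/50),r.fun)
for q in("jar","glass","gourd","small_gourd","holder","collar"):
    for n in C: print(q,n,[(round(k["p"],2),np.array(k["at"]),k["mask"].sum()) for k in trace(q,n)[:2]])
L=trace("jar","top"); 
if L: print("jar top",atz(C["top"],L[0]["at"],50))
print("foot",[atz(C["top"],p,12) for p in ([237,342],[246,382],[308,369],[298,328])])
print("foot scene",[atz(C["scene"],p,12) for p in ([282,279],[290,312])])
cr=lambda n,y,x,h,w,k:cv2.resize(C[n]["frame"][y:y+h,x:x+w,::-1],None,fx=k,fy=k,interpolation=cv2.INTER_CUBIC)
cv2.imwrite("pics/crop.png",np.hstack([cr("top",228,318,80,70,5),cr("scene",222,265,80,70,5)]))
E
```

```text
scene [(0.64, np.int64(669), array([255.6, 470.6]))]
top [(0.77, np.int64(1341), array([269.7, 149.9]))]
('top',) [536.7 236.8] 164.37216446531494 0.05094145983457565
('scene',) [537. 234.] 163.84325409653812 0.08361360430717468
('scene', 'top') [536.5 235.5] 163.8371848758942 0.2092190831899643
jar scene [(0.81, array([267.6, 357.2]), np.int64(1173))]
jar top [(0.69, array([248.1, 294.9]), np.int64(1074))]
glass scene [(0.85, array([226.2, 352.8]), np.int64(667))]
glass top [(0.77, array([320.8, 285.8]), np.int64(725))]
gourd scene [(0.79, array([236.5, 171.1]), np.int64(2525))]
gourd top [(0.62, array([290.1, 518.6]), np.int64(3300))]
small_gourd scene []
small_gourd top [(0.63, array([166.9, 308.6]), np.int64(1181))]
holder scene [(0.95, array([263.1, 301.3]), np.int64(2295)), (0.18, array([270.3, 358.7]), np.int64(1048))]
holder top [(0.6, array([272.9, 354.8]), np.int64(2869))]
collar scene [(0.6, array([245.6, 298.6]), np.int64(960))]
collar top [(0.92, array([261.1, 355.1]), np.int64(1745))]
jar top [556.7 -28.2  50. ]
foot [array([ 586.6, -118.9,   12. ]), array([ 567.9, -197.5,   12. ]), array([ 446.3, -168.9,   12. ]), array([466. , -90.3,  12. ])]
foot scene [array([ 565.4, -193.1,   12. ]), array([ 591.3, -119. ,   12. ])]
```

View pics/crop.png

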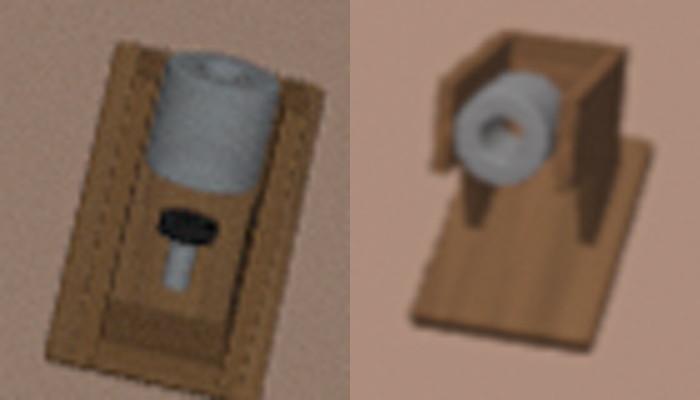

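Crop: the mouth centre is at scene ~[248,295] and top ~[242,362], and the foot edges give a holder yaw of about -13.3°.

Run:
```python
from h import *
from scipy.spatial.transform import Rotation as Ro
np.set_printoptions(precision=2,suppress=True)
C={n:capture(n) for n in("scene","top")}
print(tri([ray(C["scene"],[248,295.4]),ray(C["top"],[242,362.4])]))
s=get_obs();print(s["tcp_rot"],s["tool_pos"],s["contact_force"],s["grip_width"]);print(Ro.from_euler("xyz",s["tcp_rot"]).as_matrix())
```

```text
(array([ 554.86, -151.56,  107.51]), [np.float64(0.653459807816218), np.float64(0.6534598078161974)])
[3.14 0.   0.35] [ 180.44 -493.04  240.72] [-0.28 -0.84 -0.13] 91.98547383911874
[[ 0.94  0.34  0.  ]
 [ 0.34 -0.94 -0.  ]
 [-0.    0.   -1.  ]]
```

Call:
{"name": "play_rows", "arguments": {
  "hand": 1,
  "rows": [
    [[0.44,0.9,0],[0,0,-0.167]],
    [[0.44,0.9,0],[0,0,-0.167]],
    [[0.44,0.9,0],[0,0,-0.167]],
    [[0.44,0.9,0],[0,0,-0.167]],
    [[0.44,0.9,0],[0,0,-0.167]],
    [[0.44,0.9,0],[0,0,-0.167]],
    [[0.44,0.9,0],[0,0,-0.167]],
    [[0.44,0.9,0],[0,0,-0.167]],
    [[0.44,0.9,0],[0,0,-0.167]]
  ]
}}

```text
time: 3.18
tool_pos: [299.6, -249.2, 240.9]
tcp_rot: [3.141, -0.0, 0.14]
contact_force: [0.7, -0.4, -0.2]
grip_width: 92.0
finger_force: 0.0
```

Call:
{"name": "play_rows", "arguments": {
  "rows": [
    [[0.44,0.9,0],[0,0,-0.167]],
    [[0.44,0.9,0],[0,0,-0.167]],
    [[0.44,0.9,0],[0,0,-0.167]],
    [[0.44,0.9,0],[0,0,-0.167]],
    [[0.44,0.9,0],[0,0,-0.167]],
    [[0.44,0.9,0],[0,0,-0.167]],
    [[0.44,0.9,0],[0,0,-0.167]],
    [[0.44,0.9,0],[0,0,-0.167]],
    [[0.44,0.9,0],[0,0,-0.167]]
  ]
}}

```text
time: 4.3
tool_pos: [418.4, -6.1, 240.9]
tcp_rot: [3.141, -0.0, -0.07]
contact_force: [0.5, -0.8, 0.2]
grip_width: 91.9
finger_force: 0.0
```

Call:
{"name": "play_rows", "arguments": {
  "rows": [
    [[0.44,0.9,0],[0,0,-0.167]],
    [[0.44,0.9,0],[0,0,-0.167]],
    [[0.44,0.9,0],[0,0,-0.167]],
    [[0.44,0.9,-0.6],[0,0,-0.167]],
    [[0.44,0.9,-0.6],[0,0,-0.167]],
    [[0.44,0.9,-0.6],[0,0,-0.167]],
    [[0.44,0.9,-0.6],[0,0,-0.167]],
    [[0.44,0.9,-0.6],[0,0,-0.167]],
    [[0.44,0.9,-0.6],[0,0,-0.167]],
    [[0,0,0],[0,0,0]],
    [[0,0,0],[0,0,0]]
  ]
}}

```text
time: 5.68
tool_pos: [536.7, 235.6, 132.9]
tcp_rot: [3.141, 0.0, -0.278]
contact_force: [0.6, -0.8, -0.0]
grip_width: 91.8
finger_force: 0.0
```

Call:
{"name": "play_rows", "arguments": {
  "rows": [
    [[0,0,-0.62],[0,0,0]],
    [[0,0,-0.62],[0,0,0]],
    [[0,0,-0.62],[0,0,0]],
    [[0,0,-0.62],[0,0,0]],
    [[0,0,-0.62],[0,0,0]],
    [[0,0,0],[0,0,0]],
    [[0,0,0],[0,0,0]]
  ]
}}

```text
time: 6.55
tool_pos: [537.5, 235.7, 41.1]
tcp_rot: [-3.141, -0.002, -0.279]
contact_force: [0.3, 1.2, -0.8]
grip_width: 92.0
finger_force: 0.0
```

Call:
{"name": "play_rows", "arguments": {
  "hand": -1,
  "rows": [
    [[0,0,0],[0,0,0]],
    [[0,0,0],[0,0,0]],
    [[0,0,0],[0,0,0]],
    [[0,0,0],[0,0,0]],
    [[0,0,0],[0,0,0]],
    [[0,0,0],[0,0,0]],
    [[0,0,0],[0,0,0]],
    [[0,0,0],[0,0,0]]
  ]
}}

```text
time: 7.55
tool_pos: [536.8, 236.0, 39.8]
tcp_rot: [3.142, -0.0, -0.279]
contact_force: [-0.2, -0.1, 1.5]
grip_width: 29.4
finger_force: 30.0
```

Call:
{"name": "play_rows", "arguments": {
  "rows": [
    [[0,0,0.3],[0,0,0]],
    [[0,0,0.6],[0,0,0]],
    [[0,0,0.95],[0,0,0]],
    [[0,0,0.95],[0,0,0]],
    [[0,0,0.95],[0,0,0]],
    [[0,0,0.95],[0,0,0]],
    [[0,0,0.95],[0,0,0]],
    [[0,0,0.95],[0,0,0.33]],
    [[0,0,0.4],[0,0,0]],
    [[0,0,0],[0,0,0]]
  ]
}}

```text
time: 8.8
tool_pos: [536.9, 236.0, 250.2]
tcp_rot: [-3.141, -0.001, -0.234]
contact_force: [0.6, 0.6, -3.1]
grip_width: 29.4
finger_force: 30.0
```

Run:
```python
from h import *
np.set_printoptions(precision=2,suppress=True)
s=get_obs();print(s["tool_pos"],s["tcp_rot"],s["grip_width"],s["finger_force"],s["joint_positions"])
```

```text
[536.92 235.98 250.2 ] [-3.14 -0.   -0.23] 29.429464229593425 29.998911023139954 [ 0.28  0.45  1.33 -0.    1.36  2.09]
```

Call:
{"name": "play_rows", "arguments": {
  "rows": [
    [[0.274,-0.704,0],[-0.043,-0.182,0]],
    [[0.274,-0.704,0],[-0.043,-0.182,0]],
    [[0.274,-0.704,0],[-0.043,-0.182,0]],
    [[0.274,-0.704,0],[-0.043,-0.182,0]],
    [[0.274,-0.704,0],[-0.043,-0.182,0]],
    [[0.274,-0.704,0],[-0.043,-0.182,0]],
    [[0.274,-0.704,0],[-0.043,-0.182,0]],
    [[0.274,-0.704,0],[-0.043,-0.182,0]],
    [[0.274,-0.704,0],[-0.043,-0.182,0]],
    [[0.274,-0.704,0],[-0.043,-0.182,0]]
  ]
}}

```text
time: 10.05
tool_pos: [619.5, 23.4, 249.7]
tcp_rot: [-3.142, -0.263, -0.233]
contact_force: [-0.1, 0.7, -2.0]
grip_width: 29.2
finger_force: 30.0
```

Call:
{"name": "play_rows", "arguments": {
  "rows": [
    [[0.274,-0.704,0],[-0.043,-0.182,0]],
    [[0.274,-0.704,0],[-0.043,-0.182,0]],
    [[0.274,-0.704,0],[-0.043,-0.182,0]],
    [[0.274,-0.704,0],[-0.043,-0.182,0]],
    [[0.274,-0.704,0],[-0.043,-0.182,0]],
    [[0.274,-0.704,-0.4],[-0.043,-0.182,0]],
    [[0.274,-0.704,-0.4],[-0.043,-0.182,0]],
    [[0.274,-0.704,-0.4],[-0.043,-0.182,0]],
    [[0.274,-0.704,-0.4],[-0.043,-0.182,0]],
    [[0.274,-0.704,-0.5],[-0.043,-0.182,0]],
    [[0,0,0],[0,0,0]],
    [[0,0,0],[0,0,0]]
  ]
}}

```text
time: 11.55
tool_pos: [701.2, -186.6, 187.1]
tcp_rot: [-3.141, -0.522, -0.233]
contact_force: [1.6, -0.6, -1.2]
grip_width: 29.3
finger_force: 30.0
```

```bash
cat > m.py <<'E'
from h import *
from scipy.optimize import minimize
from scipy.spatial.transform import Rotation as Ro
np.set_printoptions(precision=2,suppress=True)
C={n:capture(n) for n in("scene","top")}
s=get_obs();R=Ro.from_euler("xyz",s["tcp_rot"]).as_matrix()
print(s["tool_pos"],s["tcp_rot"],s["joint_positions"]); print("R",R); a=-R[:,0]
org=np.array(s["tool_pos"])-5*R[:,2]
print("expected origin",org,"tip",org+125*a,"shoulder",org+55*a)
for n in C:
    for q,p in(("tip",org+125*a),("shoulder",org+55*a),("handpiece",org)):
        print(n,q,proj(C[n],p),[(np.array(k["at"]),round(k["p"],2)) for k in pinpoint(q,n)[:2]])
    print(n,"mouth",proj(C[n],[555.2,-152,106]))
cr=lambda n,y,x,h,w,k:cv2.resize(C[n]["frame"][y:y+h,x:x+w,::-1],None,fx=k,fy=k,interpolation=cv2.INTER_CUBIC)
import sys
cv2.imwrite(sys.argv[1],np.hstack([cr("top",150,315,110,80,5),cr("scene",230,255,110,80,5)]))
E
python3 m.py pics/c2.png
```

```text
[ 701.55 -185.97  187.78] [-3.14 -0.52 -0.23] [-0.4   0.52  1.52  0.15  0.59  1.3 ]
R [[ 0.84 -0.23  0.49]
 [-0.2  -0.97 -0.11]
 [ 0.5  -0.   -0.87]]
expected origin [ 699.11 -185.4   192.11] tip [ 593.75 -160.51  129.62] shoulder [ 652.76 -174.45  164.61]
scene tip [253.81 289.57] []
scene shoulder [263.13 279.98] [(array([261.7, 280.1]), 0.67), (array([278.7, 355.8]), 0.47)]
scene handpiece [271.41 271.45] [(array([269.4, 272.7]), 0.76)]
scene mouth [248.62 294.92]
top tip [217.68 367.47] [(array([218.4, 366. ]), 0.89)]
top shoulder [179.12 376.3 ] [(array([219.7, 368.8]), 0.39)]
top handpiece [147.52 383.55] []
top mouth [242.01 362.22]
```

View pics/c2.png

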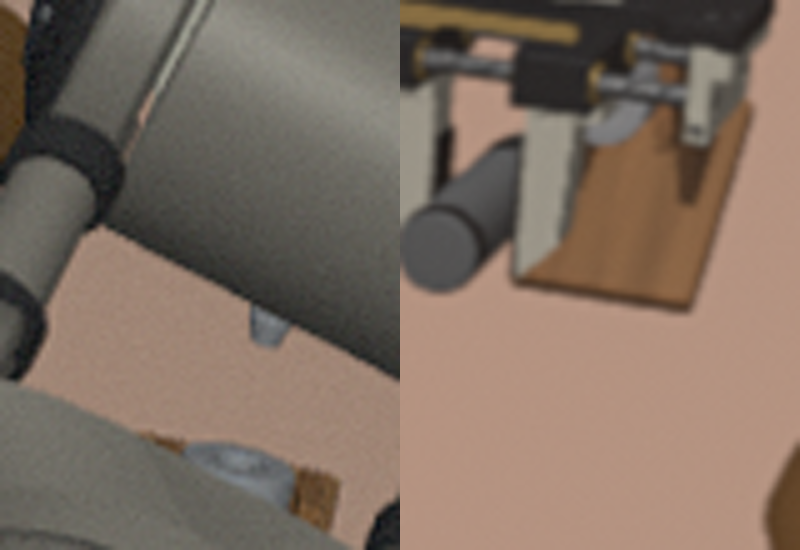

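The nose tip shows at top ~[218,368] and the mouth at top ~[242,363]. Both are within about 1 px of prediction. Next I'll check height using the tail disc, at scene ~[280,264].

Run:
```python
from h import *
np.set_printoptions(precision=2,suppress=True)
C={n:capture(n) for n in("scene","top")}
a=np.array([-.843,.199,-.5]);o=np.array([699.1,-185.4,192.1])
print("tail",proj(C["scene"],o-55*a))
g=cv2.cvtColor(C["scene"]["frame"],cv2.COLOR_RGB2GRAY)
ii=np.array([538.,235.5,45]);d=hdir(np.radians(164.1),0)
i0=np.array([536.6,235.6,45])
for s,nm in((0,"handpiece 257.8 468.5"),(55,"shoulder 241.4 471.2"),(125,"tip 219.7 472.5")): print(nm,proj(C["scene"],i0+s*d))
# tail silhouette fit in the scene crop: dark pixels
r=C["scene"]["frame"][265:295,250:285].astype(int).sum(2)//3
m=((r<125)).astype(np.uint8)
print("\n".join("".join("#" if v else "." for v in row) for row in m))
M=hull_mask(C["scene"],cyl(o,a,HP[:1]))[265:295,250:285]>.5
print("model\n"+"\n".join("".join("#" if v else "." for v in row) for row in M))
```

```text
tail [280.71 261.88]
handpiece 257.8 468.5 [257.85 470.  ]
shoulder 241.4 471.2 [241.27 471.36]
tip 219.7 472.5 [221.68 472.98]
...........###################.....
...........###################.....
...........###################.....
...........###################.....
...........###################.....
..........####################.....
.........#####################.....
.......#######################.....
.......#######################.....
......########################.....
.....########################......
.....########################......
.....########################......
....#########################......
....######################.##......
....#####################..##......
....####################...##.....#
.....##################....##....##
.....#################.....##..####
.....################......########
......##############.......########
.......############........########
........##########..........#######
..........#######................##
...................................
...................................
...................................

[... 493 characters left out ...]
###########.....
.....########################......
....########################.......
....#######################........
....######################.........
....#####################..........
....####################...........
....###################............
.....#################.............
.....################..............
......###############..............
......##############...............
........###########................
.........########..................
...........####....................
...................................
...................................
...................................
...................................
...................................
```

Call:
{"name": "play_rows", "arguments": {
  "rows": [
    [[-0.253,0.055,-0.156],[0,0,0]],
    [[-0.253,0.055,-0.156],[0,0,0]],
    [[-0.253,0.055,-0.156],[0,0,0]],
    [[-0.253,0.055,-0.156],[0,0,0]],
    [[0,0,0],[0,0,0]],
    [[0,0,0],[0,0,0]]
  ]
}}

```text
time: 12.8
tool_pos: [671.2, -180.0, 168.4]
tcp_rot: [-3.141, -0.523, -0.233]
contact_force: [0.5, 0.7, -2.2]
grip_width: 29.2
finger_force: 30.0
```

```bash
sed -i 's/"top",150,315,110,80,5/"top",205,325,60,80,5/;s/"scene",230,255,110,80,5/"scene",225,260,60,80,5/' m.py; python3 m.py pics/c3.png
```

```text
[ 671.25 -180.02  168.39] [-3.14 -0.52 -0.23] [-0.41  0.49  1.63  0.18  0.51  1.26]
R [[ 0.84 -0.23  0.49]
 [-0.2  -0.97 -0.12]
 [ 0.5  -0.   -0.87]]
expected origin [ 668.82 -179.45  172.72] tip [ 563.45 -154.47  110.28] shoulder [ 622.46 -168.46  145.25]
scene tip [249.96 293.53] []
scene shoulder [258.7  284.53] [(array([257.4, 281.2]), 0.58)]
scene handpiece [266.43 276.55] [(array([266.3, 275.6]), 0.73)]
scene mouth [248.62 294.92]
top tip [236.97 363.66] [(array([267.4, 161.7]), 0.41)]
top shoulder [199.38 372.32] []
top handpiece [168.6  379.41] []
top mouth [242.01 362.22]
```

View pics/c3.png

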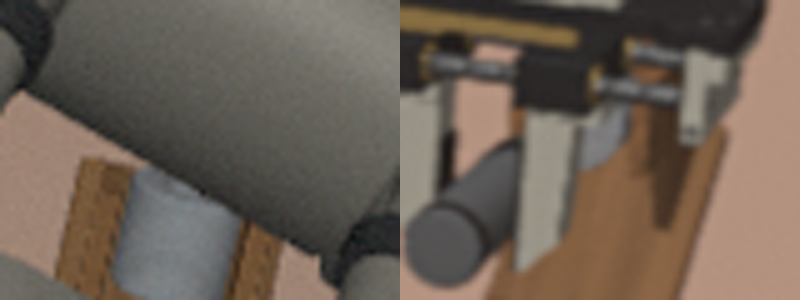

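The arm now hides the tip (top view). The tip should be about 10 mm outside the mouth and on its axis, so I'll advance slowly and watch the force.

Call:
{"name": "play_rows", "arguments": {
  "rows": [
    [[-0.084,0.02,-0.05],[0,0,0]],
    [[-0.084,0.02,-0.05],[0,0,0]],
    [[-0.084,0.02,-0.05],[0,0,0]],
    [[-0.084,0.02,-0.05],[0,0,0]],
    [[-0.084,0.02,-0.05],[0,0,0]],
    [[0,0,0],[0,0,0]]
  ]
}}

```text
time: 13.95
tool_pos: [658.0, -176.8, 160.3]
tcp_rot: [-3.141, -0.522, -0.233]
contact_force: [-0.1, 0.5, -1.1]
grip_width: 29.4
finger_force: 30.0
```

Call:
{"name": "play_rows", "arguments": {
  "rows": [
    [[-0.084,0.02,-0.05],[0,0,0]],
    [[-0.084,0.02,-0.05],[0,0,0]],
    [[-0.084,0.02,-0.05],[0,0,0]],
    [[0,0,0],[0,0,0]]
  ]
}}

```text
time: 14.45
tool_pos: [650.4, -175.0, 155.8]
tcp_rot: [-3.141, -0.522, -0.233]
contact_force: [-0.5, -0.0, -1.5]
grip_width: 29.3
finger_force: 30.0
```

Call:
{"name": "play_rows", "arguments": {
  "rows": [
    [[-0.084,0.02,-0.05],[0,0,0]],
    [[-0.084,0.02,-0.05],[0,0,0]],
    [[-0.084,0.02,-0.05],[0,0,0]],
    [[-0.084,0.02,-0.05],[0,0,0]],
    [[0,0,0],[0,0,0]]
  ]
}}

```text
time: 15.08
tool_pos: [640.4, -172.5, 149.8]
tcp_rot: [-3.141, -0.522, -0.233]
contact_force: [-0.6, 0.1, -1.3]
grip_width: 29.0
finger_force: 30.0
```

```bash
python3 m.py pics/c4.png
```

```text
[ 640.72 -172.68  150.13] [-3.14 -0.52 -0.23] [-0.42  0.47  1.74  0.23  0.43  1.2 ]
R [[ 0.84 -0.23  0.49]
 [-0.2  -0.97 -0.11]
 [ 0.5  -0.   -0.87]]
expected origin [ 638.29 -172.11  154.47] tip [ 532.89 -147.11   92.09] shoulder [ 591.91 -161.11  127.02]
scene tip [245.88 297.82] []
scene shoulder [254.07 289.39] [(array([254.2, 288.2]), 0.94)]
scene handpiece [261.3  281.96] [(array([259. , 279.1]), 0.86), (array([254.2, 286.5]), 0.33)]
scene mouth [248.62 294.92]
top tip [255.77 359.27] [(array([171.8, 308.1]), 0.3)]
top shoulder [219.08 367.72] []
top handpiece [189.03 374.64] [(array([189.8, 371.9]), 0.74)]
top mouth [242.01 362.22]
```

View pics/c4.png

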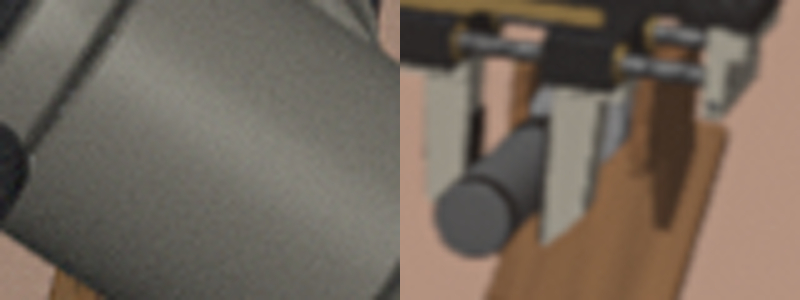

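The engraver is in the bore by about 26 mm with no contact force; only its tail (scene ~[270,276]) and the holder show now. I'll continue to the plunger.

Call:
{"name": "play_rows", "arguments": {
  "rows": [
    [[-0.084,0.02,-0.05],[0,0,0]],
    [[-0.084,0.02,-0.05],[0,0,0]],
    [[-0.084,0.02,-0.05],[0,0,0]],
    [[-0.084,0.02,-0.05],[0,0,0]],
    [[-0.084,0.02,-0.05],[0,0,0]],
    [[0,0,0],[0,0,0]]
  ]
}}

```text
time: 16.23
tool_pos: [627.8, -169.6, 142.3]
tcp_rot: [-3.141, -0.522, -0.233]
contact_force: [0.6, 0.4, -1.4]
grip_width: 29.2
finger_force: 30.0
```

Call:
{"name": "play_rows", "arguments": {
  "rows": [
    [[-0.084,0.02,-0.05],[0,0,0]],
    [[-0.084,0.02,-0.05],[0,0,0]],
    [[-0.084,0.02,-0.05],[0,0,0]],
    [[-0.084,0.02,-0.05],[0,0,0]],
    [[0,0,0],[0,0,0]]
  ]
}}

```text
time: 16.85
tool_pos: [617.7, -167.1, 136.3]
tcp_rot: [-3.141, -0.522, -0.233]
contact_force: [-0.2, -0.2, -1.5]
grip_width: 29.0
finger_force: 30.0
```

Call:
{"name": "play_rows", "arguments": {
  "rows": [
    [[-0.084,0.02,-0.05],[0,0,0]],
    [[-0.084,0.02,-0.05],[0,0,0]],
    [[0,0,0],[0,0,0]]
  ]
}}

```text
time: 17.23
tool_pos: [613.8, -166.5, 134.5]
tcp_rot: [3.141, -0.525, -0.233]
contact_force: [4.0, -0.7, 1.2]
grip_width: 29.2
finger_force: 30.0
```

Call:
{"name": "play_rows", "arguments": {
  "rows": [
    [[-0.084,0.02,-0.05],[0,0,0]],
    [[-0.084,0.02,-0.05],[0,0,0]],
    [[-0.056,0.013,-0.033],[0,0,0]],
    [[0,0,0],[0,0,0]],
    [[0,0,0],[0,0,0]]
  ]
}}

```text
time: 17.85
tool_pos: [605.9, -164.3, 129.2]
tcp_rot: [-3.141, -0.521, -0.233]
contact_force: [3.1, -0.5, 0.2]
grip_width: 29.2
finger_force: 30.0
```

Call:
{"name": "play_rows", "arguments": {
  "rows": [
    [[-0.042,0.01,-0.025],[0,0,0]],
    [[-0.042,0.01,-0.025],[0,0,0]],
    [[0,0,0],[0,0,0]],
    [[0,0,0],[0,0,0]]
  ]
}}

```text
time: 18.35
tool_pos: [605.4, -164.5, 129.4]
tcp_rot: [3.141, -0.527, -0.233]
contact_force: [9.7, -1.6, 1.0]
grip_width: 29.3
finger_force: 30.0
```

Call:
{"name": "play_rows", "arguments": {
  "rows": [
    [[-0.042,0.01,-0.025],[0,0,0]],
    [[0,0,0],[0,0,0]],
    [[0,0,0],[0,0,0]]
  ]
}}

```text
time: 18.73
tool_pos: [605.2, -164.6, 129.7]
tcp_rot: [3.14, -0.53, -0.233]
contact_force: [12.4, -0.6, 2.2]
grip_width: 29.4
finger_force: 30.0
```

Call:
{"name": "play_rows", "arguments": {
  "rows": [
    [[-0.042,0.01,-0.025],[0,0,0]],
    [[0,0,0],[0,0,0]],
    [[0,0,0],[0,0,0]]
  ]
}}

```text
time: 19.1
tool_pos: [605.1, -164.7, 130.0]
tcp_rot: [3.14, -0.533, -0.233]
contact_force: [15.1, -0.9, 3.0]
grip_width: 29.4
finger_force: 30.0
```

```bash
python3 m.py pics/c5.png; python3 -c "
from h import *
s=get_obs();print(s['contact_force'],s['moment'],s['tool_pos'])"
```

```text
[ 605.05 -164.68  129.99] [ 3.14 -0.53 -0.23] [-0.44  0.44  1.86  0.32  0.33  1.09]
R [[ 0.84 -0.23  0.49]
 [-0.2  -0.97 -0.12]
 [ 0.51  0.   -0.86]]
expected origin [ 602.59 -164.09  134.3 ] tip [ 497.81 -139.21   70.83] shoulder [ 556.49 -153.14  106.37]
scene tip [241.63 302.18] []
scene shoulder [248.93 294.36] [(array([249.9, 292.7]), 0.67), (array([251.5, 287. ]), 0.46)]
scene handpiece [255.34 287.49] [(array([252. , 284.8]), 0.6)]
scene mouth [248.62 294.92]
top tip [276.85 354.64] [(array([270.4, 160.4]), 0.45)]
top shoulder [241.26 362.85] []
top handpiece [212.11 369.59] [(array([214. , 367.1]), 0.81), (array([253.7, 294.1]), 0.68)]
top mouth [242.01 362.22]
[15.79590871  0.60797782  3.04359002] [ 0.0796962  -2.1647248   0.11643613] [ 605.05828383 -164.68391812  129.98525969]
```

Call:
{"name": "play_rows", "arguments": {
  "rows": [
    [[-0.042,0.01,-0.04],[0,0,0]],
    [[-0.042,0.01,-0.04],[0,0,0]],
    [[-0.042,0.01,-0.04],[0,0,0]],
    [[0,0,0],[0,0,0]]
  ]
}}

```text
time: 20.0
tool_pos: [605.0, -164.9, 129.9]
tcp_rot: [3.138, -0.542, -0.233]
contact_force: [25.2, 2.2, 8.4]
grip_width: 29.6
finger_force: 30.1
```

View pics/c5.png

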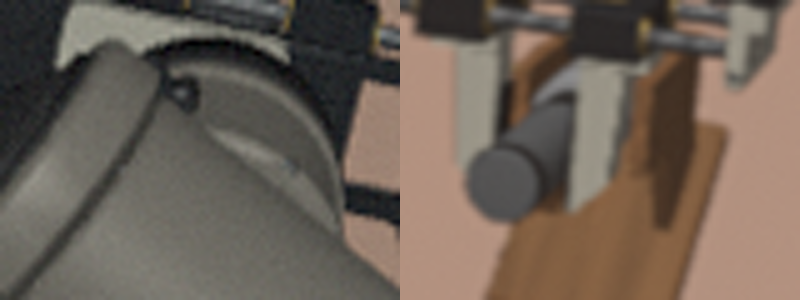

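Call:
{"name": "play_rows", "arguments": {
  "rows": [
    [[0.12,-0.03,0.09],[0,0,0]],
    [[0.11,-0.03,0.09],[0,0,0]],
    [[0,0,0],[0,0,0]],
    [[0,0,0],[0,0,0]]
  ]
}}

```text
time: 20.5
tool_pos: [605.4, -164.5, 129.4]
tcp_rot: [3.141, -0.525, -0.233]
contact_force: [7.1, 0.5, 3.1]
grip_width: 29.4
finger_force: 30.0
```

Call:
{"name": "play_rows", "arguments": {
  "hand": 1,
  "rows": [
    [[0,0,0],[0,0,0]],
    [[0,0,0],[0,0,0]],
    [[0,0,0],[0,0,0]],
    [[0,0,0],[0,0,0]],
    [[0,0,0],[0,0,0]],
    [[0,0,0],[0,0,0]]
  ]
}}

```text
time: 21.25
tool_pos: [604.2, -164.2, 128.3]
tcp_rot: [-3.141, -0.522, -0.233]
contact_force: [-0.4, 0.3, 0.8]
grip_width: 84.9
finger_force: 0.0
```

Call:
{"name": "play_rows", "arguments": {
  "rows": [
    [[-0.15,0.03,0.26],[0,0,0]],
    [[-0.3,0.07,0.52],[0,0,0]],
    [[-0.44,0.1,0.78],[0,0,0]],
    [[-0.44,0.1,0.78],[0,0,0]],
    [[-0.44,0.1,0.78],[0,0,0]],
    [[-0.44,0.1,0.78],[0,0.3,0]],
    [[-0.44,0.1,0.78],[0,0.3,0]],
    [[-0.44,0.1,0.6],[0,0.3,0]],
    [[-0.6,0.1,0.3],[0,0.3,0]],
    [[-0.6,0.1,0.3],[0,0.3,0]],
    [[0,0,0],[0,0,0]]
  ]
}}

```text
time: 22.62
tool_pos: [475.5, -137.1, 306.1]
tcp_rot: [3.091, -0.321, -0.212]
contact_force: [-0.1, -0.7, -0.6]
grip_width: 91.6
finger_force: 0.0
```

Run:
```python
from h import *
np.set_printoptions(precision=1,suppress=True)
C={n:capture(n) for n in("scene","top")}
for q in("handpiece","shoulder","tip","jar","glass","small_gourd"):
    for n in C: print(q,n,[(np.array(k["at"]),round(k["p"],2)) for k in pinpoint(q,n)[:2]])
o=np.array([.8428,-.1992,.5]);m=np.array([555.2,-152,106])
for n in C: print(n,"org",proj(C[n],m+55*o),"tail",proj(C[n],m+110*o),"mouth",proj(C[n],m))
cr=lambda n,y,x,h,w,k:cv2.resize(C[n]["frame"][y:y+h,x:x+w,::-1],None,fx=k,fy=k,interpolation=cv2.INTER_CUBIC)
cv2.imwrite("pics/c6.png",np.hstack([cr("top",170,325,110,75,5),cr("scene",205,255,110,75,5)]))
```

```text
handpiece scene [(array([257.4, 287.1]), 0.63)]
handpiece top [(array([211.6, 367.8]), 0.79)]
shoulder scene [(array([250. , 294.4]), 0.83)]
shoulder top [(array([244.1, 364.6]), 0.96)]
tip scene []
tip top [(array([298.4, 510.7]), 0.34)]
jar scene [(array([280.6, 356.3]), 0.94), (array([346.9, 348.3]), 0.62)]
jar top [(array([252. , 295.3]), 0.71)]
glass scene [(array([239.8, 354.3]), 0.88)]
glass top [(array([172.4, 309. ]), 0.72)]
small_gourd scene [(array([344.9, 346.6]), 0.61)]
small_gourd top [(array([170.6, 307.5]), 0.88)]
scene org [255.2 288.1] tail [262.6 280.5] mouth [248.6 294.9]
top org [212.8 368.9] tail [182.5 375.9] mouth [242.  362.2]
```

View pics/c6.png

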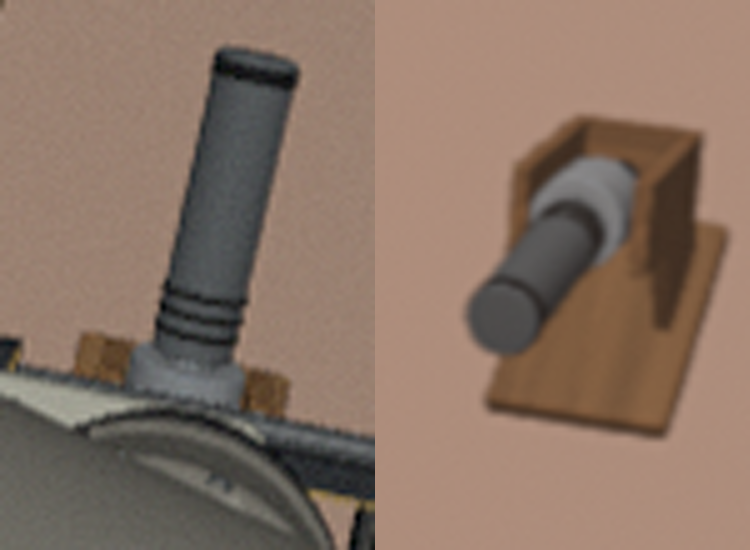

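The engraver sits in the collar, tail at top ~[182,376] against a predicted [182.5,376], and it looks flush. The press was partly sideways, so I'll confirm with a purely axial push on the tail using closed fingers.

Call:
{"name": "play_rows", "arguments": {
  "hand": -1,
  "rows": [
    [[0.741,-0.161,0],[0,-0.167,0]],
    [[0.741,-0.161,0],[0,-0.167,0]],
    [[0.741,-0.161,0],[0,-0.167,0]],
    [[0.741,-0.161,0],[0,-0.167,0]],
    [[0.741,-0.161,0],[0,-0.167,0]],
    [[0.741,-0.161,0],[0,-0.167,0]],
    [[0.741,-0.161,0],[0,-0.167,0]],
    [[0.741,-0.161,0],[0,-0.167,0]],
    [[0.741,-0.161,0],[0,-0.167,0]],
    [[0,0,0],[0,0,0]],
    [[0,0,0],[0,0,0]]
  ]
}}

```text
time: 24.7
tool_pos: [675.4, -180.5, 304.4]
tcp_rot: [-3.141, -0.522, -0.233]
contact_force: [-0.5, -0.3, -0.7]
grip_width: 0.5
finger_force: 0.0
```

Call:
{"name": "play_rows", "arguments": {
  "rows": [
    [[0,0,-0.745],[0,0,0]],
    [[0,0,-0.745],[0,0,0]],
    [[0,0,-0.745],[0,0,0]],
    [[0,0,-0.745],[0,0,0]],
    [[0,0,-0.745],[0,0,0]],
    [[0,0,-0.69],[0,0,0]],
    [[0,0,0],[0,0,0]],
    [[0,0,0],[0,0,0]]
  ]
}}

```text
time: 25.7
tool_pos: [676.0, -180.8, 173.7]
tcp_rot: [-3.142, -0.524, -0.233]
contact_force: [-0.4, 0.5, 0.1]
grip_width: 0.5
finger_force: 0.0
```

Call:
{"name": "play_rows", "arguments": {
  "rows": [
    [[-0.084,0.02,-0.05],[0,0,0]],
    [[-0.084,0.02,-0.05],[0,0,0]],
    [[-0.042,0.01,-0.025],[0,0,0]],
    [[0,0,0],[0,0,0]],
    [[0,0,0],[0,0,0]]
  ]
}}

```text
time: 26.32
tool_pos: [669.4, -179.2, 168.6]
tcp_rot: [-3.141, -0.523, -0.233]
contact_force: [0.9, -0.2, 0.2]
grip_width: 0.7
finger_force: 0.0
```

Call:
{"name": "play_rows", "arguments": {
  "rows": [
    [[-0.042,0.01,-0.025],[0,0,0]],
    [[-0.042,0.01,-0.025],[0,0,0]],
    [[0,0,0],[0,0,0]],
    [[0,0,0],[0,0,0]]
  ]
}}

```text
time: 26.82
tool_pos: [666.9, -178.5, 167.1]
tcp_rot: [-3.141, -0.523, -0.233]
contact_force: [-0.1, 0.8, 0.4]
grip_width: 0.3
finger_force: 0.0
```

Call:
{"name": "play_rows", "arguments": {
  "rows": [
    [[-0.042,0.01,-0.025],[0,0,0]],
    [[-0.042,0.01,-0.025],[0,0,0]],
    [[0,0,0],[0,0,0]],
    [[0,0,0],[0,0,0]]
  ]
}}

```text
time: 27.32
tool_pos: [664.3, -177.9, 165.6]
tcp_rot: [-3.141, -0.523, -0.233]
contact_force: [0.2, -0.3, 0.0]
grip_width: 0.3
finger_force: 0.0
```

Call:
{"name": "play_rows", "arguments": {
  "rows": [
    [[-0.042,0.01,-0.025],[0,0,0]],
    [[-0.042,0.01,-0.025],[0,0,0]],
    [[0,0,0],[0,0,0]],
    [[0,0,0],[0,0,0]]
  ]
}}

```text
time: 27.82
tool_pos: [661.8, -177.3, 164.0]
tcp_rot: [-3.141, -0.523, -0.233]
contact_force: [-0.3, -0.3, 0.3]
grip_width: 0.5
finger_force: 0.0
```

Call:
{"name": "play_rows", "arguments": {
  "rows": [
    [[-0.042,0.01,-0.025],[0,0,0]],
    [[-0.042,0.01,-0.025],[0,0,0]],
    [[0,0,0],[0,0,0]],
    [[0,0,0],[0,0,0]]
  ]
}}

```text
time: 28.32
tool_pos: [660.7, -177.4, 164.3]
tcp_rot: [3.141, -0.527, -0.233]
contact_force: [4.8, -1.7, 4.0]
grip_width: 0.1
finger_force: 3.1
```

Call:
{"name": "play_rows", "arguments": {
  "rows": [
    [[-0.042,0.01,-0.025],[0,0,0]],
    [[-0.042,0.01,-0.025],[0,0,0]],
    [[0,0,0],[0,0,0]],
    [[0,0,0],[0,0,0]]
  ]
}}

```text
time: 28.82
tool_pos: [660.0, -177.6, 164.9]
tcp_rot: [3.14, -0.533, -0.233]
contact_force: [8.7, -2.1, 6.9]
grip_width: 0.3
finger_force: 5.6
```

Call:
{"name": "play_rows", "arguments": {
  "rows": [
    [[-0.042,0.01,-0.025],[0,0,0]],
    [[-0.042,0.01,-0.025],[0,0,0]],
    [[0,0,0],[0,0,0]],
    [[0,0,0],[0,0,0]]
  ]
}}

```text
time: 29.32
tool_pos: [659.3, -177.9, 165.6]
tcp_rot: [3.139, -0.539, -0.233]
contact_force: [12.5, -3.3, 10.0]
grip_width: 0.7
finger_force: 8.0
```

Pure axial push: the force climbs steadily to about 16 N, three times what moves the plunger, with almost no travel. It's on the hard stop. Backing off.

Call:
{"name": "play_rows", "arguments": {
  "rows": [
    [[0.2,-0.05,0.12],[0,0,0]],
    [[0.3,-0.07,0.17],[0,0,0]],
    [[0.3,-0.07,0.17],[0,0,0]],
    [[0,0,0.4],[0,0,0]],
    [[0,0,0.8],[0,0,0]],
    [[0,0,0.8],[0,0,0]],
    [[0,0,0.8],[0,0,0]],
    [[0,0,0.8],[0,0,0]],
    [[0,0,0.8],[0,0,0]]
  ]
}}

```text
time: 30.45
tool_pos: [677.8, -181.1, 306.5]
tcp_rot: [-3.141, -0.522, -0.233]
contact_force: [-0.8, 0.4, 0.4]
grip_width: 0.2
finger_force: 0.0
```

Call:
{"name": "play_rows", "arguments": {
  "rows": [
    [[-0.8,0.8,0.2],[0,0,0]],
    [[-0.8,0.8,0.2],[0,0,0]],
    [[-0.8,0.8,0],[0,0,0]],
    [[-0.8,0.8,0],[0,0,0]],
    [[-0.8,0.8,0],[0,0,0]],
    [[-0.8,0.8,0],[0,0,0]],
    [[-0.2,0.8,0],[0,0,0]],
    [[0,0.8,0],[0,0,0]],
    [[0,0.8,0],[0,0,0]],
    [[0,0,0],[0,0,0]],
    [[0,0,0],[0,0,0]]
  ]
}}

```text
time: 31.82
tool_pos: [528.1, 34.5, 317.5]
tcp_rot: [-3.142, -0.523, -0.233]
contact_force: [-1.2, -0.1, 0.3]
grip_width: 0.3
finger_force: 0.0
```

Run:
```python
from h import *
C={n:capture(n) for n in("scene","top")}
cr=lambda n,y,x,h,w,k:cv2.resize(C[n]["frame"][y:y+h,x:x+w,::-1],None,fx=k,fy=k,interpolation=cv2.INTER_CUBIC)
cv2.imwrite("pics/c7.png",np.hstack([cr("top",150,270,160,120,3.3),cr("scene",205,255,160,120,3.3)]))
s=get_obs();print(s["time"],s["tool_pos"],s["contact_force"])
```

```text
31.925 [528.16181357  34.02961296 317.41409844] [-0.87762785  0.19402643 -0.44164255]
```

View pics/c7.png

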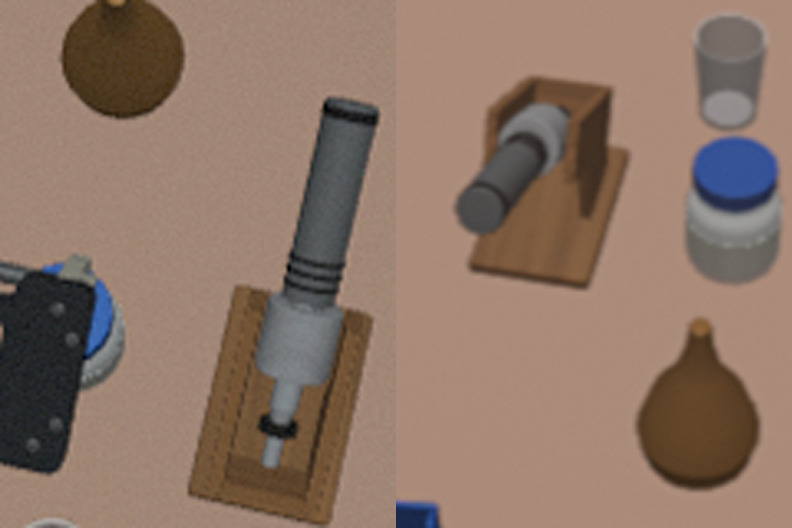

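The engraver is flush in the collar (top crop ~[300,315]), its nose out of the back against the pushed-in plunger at ~[425,280]. The jar, beaker and small gourd are still standing in place, and the arm is clear.

```bash
python3 -c "
from plant import bot
print(bot.close_job())"
```

```text
the job is handed in; nothing more can be done
None
```

The engraver is in the holder with its nose through the collar and its shoulder flush against it, and the job was handed in at about 32 s of the 48 s. Flush was confirmed by a hard stop under a 16 N axial push; the jar, beaker and small gourd were still in place in the last pictures, and the arm never went near the large gourd, which I did not check again.

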